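Hold a cemented pendant under the bench press

TASK

A stone has just been cemented into the pendant that lies in the wooden nest of the bench arbor press. Flip the safety catch back off the press lever, well past upright so that it stays open, then pull the lever down to its stop, so that the ram's foot presses on the stone, and keep holding it there: the lever springs up if let go, so finish with your fingers still holding it down. Leave the pendant in its nest and the other things on the bench where they are.

Things in the scene. Friction and masses are not known exactly. Their poses are not given: they have to be found in the camera images.
- press: Grey cast-iron bench arbor press, bolted down. Origin on the bench below the lever's shaft, mid-way across; x points from its open throat (front) to its column (back), y to its left, z up. In mm: base x -85 to 125, y +-60, 30 high; head x -55 to 120, y +-35, z 150 to 225; 22 square ram at x -28, y 0, up to z 290, 34 x 40 collar on it. Lever and catch are on its right side, y below -35.
- lever (a joint): Lever angle, rad. 0 = parked, bar 60 deg above level towards the front (-x of the press); grows as the ball comes forward and down; 1.22 = its stop, 10 deg below level. A spring drives it to 0: 5 N at the ball when parked, 13 N at the stop. With the catch closed it turns only 0.1. The ram moves 16 mm per rad; its foot meets the stone at 0.88 and presses with about 19 N at the stop.
- lever_ball (a point): Centre of the black ball, 32 mm across, on the end of the 12 mm lever bar; 170 mm from the lever's axis. Parked it is at x -85, y -66, z 337 mm of the press; at the stop at x -167, y -66, z 160.
- lever_hinge (a point): Fixed point on the lever's axis, in the plane of the lever bar: x 0, y -66, z 190 mm of the press. The axis runs along y of the press.
- catch (a joint): Safety catch angle, rad. 0 = closed: the 12 mm wide steel hasp lies level, forward from its hinge, its lip hooked in front of a tooth on the lever's hub. Grows as the knob swings up and back (+x of the press); 2.3 = its stop, fully back. It swings almost freely: let go beyond 1.2 it drops back to its stop by itself, short of 0.7 it drops closed.
- catch_knob (a point): Centre of the small black ball knob, 20 mm across, on an 8 mm stem standing on the catch. Closed it is at x +12, y -45, z 254 mm of the press, 29 mm above the head's top; 69 mm from the catch's axis.
- catch_hinge (a point): Fixed point on the catch's axis, in the middle of the hasp's width: x +60, y -45, z 205 mm of the press. The axis runs along y of the press.
- foot: White nylon pressing foot, 20 mm across, on a spring in the lower end of the ram. Origin at the centre of its underside: z 84 mm with the lever parked.
- pendant: Loose round brass pendant, 30 mm across, 4 mm thick, with a flat-topped amber stone (top 10 mm above its underside), in a 3 mm deep recess of the wooden nest under the foot. Origin at the centre of its underside.
- nest_seat (a point): Centre of the floor of the nest's recess (48 x 36 mm): x -28, y 0, z 60 mm of the press.
- pliers: Bystander: loose long-nose pliers lying flat on the bench, 160 mm long, 15 high; origin near the pivot, handles to its -x.
- cutters: Bystander: loose side cutters lying flat on the bench, 140 mm long, 15 high; origin near the pivot, handles to its -x.
- scale: Bystander: pocket scale, 130 x 80 x 21 mm, loose on the bench; origin at the centre of its underside.
- jar: Bystander: closed bead jar, 58 mm across, 59 high, loose on the bench; origin at the centre of its underside.

How it is judged:
By the outcome, as a careful person would: the job done as asked, in the order asked, and still so for the second after the job is handed in, while the arm keeps its last pose, push and grip.
It also fails if it takes over 54 s, if anything falls off the work surface, if the arm or the gripper's body presses on something with over 40 N, if the wrist force passes 120 N, or if a joint passes its speed limit or range.

ROBOT

A 6-joint arm with a two-finger parallel gripper is mounted at the origin on the work surface. World frame = base frame: x ahead of the robot, y to its left, z up, the work surface at z = 0. Lengths are in mm, angles in rad, forces in N, time in s.
With the tool pointing down it reaches from about 350 to 975 mm from the base axis. Payload 7.1 kg.
Tool frame: the origin (TCP) lies on the centre line of the jaws, within the pads' length; the fingertips stand 17 mm ahead of it and the grasp point (between the pads) lies 2 mm behind it (tip_extent is the distance from the TCP to the fingertips, in mm); z points along the fingers, y is the line along which they close (so a half turn about z gives the same grasp; the last joint's range is limited). The gripper opens to 88 mm and grips with 3 to 60 N. Pads are 20 mm wide; open, the fingers measure 115 mm over their backs; the gripper's body (75 mm by 178 mm) begins 61 mm behind the grasp point.
Start: joints at [-0.019, 0.423, 1.63, -0, 1.089, -0.019], TCP at [624.984, 0.026, 239.675] pointing down, gripper open.
Joint ranges: [-3, 3], [-0.9, 2.11], [0.09, 2.58], [-1.31, 4.45], [0.11, 2.69], [-2.54, 2.54]. Speed limits (rad/s): [2.39, 2.39, 3.01, 3.14, 3.14, 3.14].

INTERFACE

Orientations are given as a rotation vector (axis times angle).
In Python, from workcell import get_obs, get_image, camera_model, close_job, look_for, outline_of, pinpoint, tip_extent gives the robot as it stands.
- The arm moves only by the shell command python3 -m jog 'ROWS'. ROWS is text: rows parted by semicolons, each of 7 numbers parted by spaces: the shift along the tool's x, y, z as a fraction of full scale, then the turn, a rotation vector about the tool's x, y, z as a fraction of full scale, then the closure, from -1 (fully open) to 1 (shut). A call has 1 to 8 rows; each row is the pose to reach, as a shift and turn from the pose commanded when the call began, along the tool's axes at that moment; what a row does not reach only later rows make up. Full scale, the value 1, is 0.2 m for a shift and 30 degrees for a turn. A row lasts 1/10 s, in which the tool goes at most 50 mm and 8.59 degrees, less where a joint would pass 70% of its speed; a pose out of reach is approached as far as the arm can. A call with a number of a shift or a turn outside -1 to 1 is refused whole. A call with a gripper value outside its range is refused whole. The fingers move at their own pace and stop on an object; the grip force is fixed at half the most. Time passes only in rows, so rows that repeat a pose let the fingers close. It gives the time, the measured TCP pose, the force, the opening and the grip force at its end, in the units of the state.
- get_obs(): the state, without advancing time (a new reading comes with each control period).
- get_image(name): name is "scene" or "side" or "wrist"; returns the picture (400x640x3 uint8, red, green, blue); there is no depth.
- camera_model(name): a dict with "fx", "fy", "cx", "cy" (pixels), "origin" and "orientation" of the camera in the world; the wrist camera has in their place "tool_from_camera" (4x4, takes a point from camera to tool coordinates, whose origin is the TCP and whose axes are the flange's). Camera axes: x right, y down, z forward; pixel columns grow to the right and rows downward; lengths in mm; the calibration is good to about 2 mm. A picture is of the moment at which its call begins: read the wrist's pose just before it. camera_model takes no time and is no camera call.
- close_job(): hands the job in; it is judged then, once.
Trained networks look in the newest picture that a camera, given by its name, has taken for a name from the list of things; names that differ only in an ending like _2 or _b are one class to them, and where a whole thing is asked for, a point or a joint stands for the part that bears it (a point fixed in the world has none). Each returns a list of dicts, best first, with "confidence" (0 to 1); they miss things now and then, are a little off and sometimes report something else, mostly with a low value. They report only what shows in the picture. A call takes as long as a camera call.
- look_for(target, camera): "xyz" ([x, y, z] in mm, in the coordinates of the camera as it stood for that picture, good to about 4 mm: the middle of the surface that is visible of it).
- outline_of(target, camera): "mask" (400x640 bool, what is visible of it).
- pinpoint(target, camera): "xyz" ([x, y, z] in mm, in the coordinates of the camera as it stood for that picture, good to about 4 mm: a listed point, or the origin of a listed thing).
The state is a dict: "t": time; "qpos": joint angles; "qvel": joint speeds; "joint_torque": joint torques, N m; "ee_pos": TCP position; "orientation": TCP orientation; "ft_force": force on the tool from outside, world axes, zero at the start; "moment": the same for the moment, N m; "width": finger opening in mm; "grasp_force": force on a finger pad.
Only numpy, scipy, OpenCV 4.12 (cv2) and the standard library are available. Lean on these libraries where they do the work, as an engineer would, in place of code of your own. Each camera call takes 0.05 s, during which the arm holds its last target. There are 200 camera calls.

## Working session

There is one attempt and no reset: what is moved stays moved. The work goes in short steps, Python scripts to look and compute and a shell command to move; the robot and the scene stay as the last step left them, time stands still between calls to the robot, and variables do not carry over. Pictures are saved under pics/ and viewed, at most 10 in all, crops included, and the job is handed in when it is done.

```bash
mkdir -p pics; ls; cat > h.py <<'E'
import numpy as np, cv2
from scipy.spatial.transform import Rotation as R
from workcell import *
def cam(n):
    m=camera_model(n); return m
def toworld(n,p):
    m=camera_model(n)
    if n=='wrist':
        o=get_obs(); T=np.array(m['tool_from_camera']); q=T[:3,:3]@np.array(p)+T[:3,3]
        return R.from_rotvec(o['orientation']).apply(q)+o['ee_pos']
    O=np.array(m['orientation'])
    Rm=O if O.shape==(3,3) else R.from_rotvec(O).as_matrix()
    return Rm@np.array(p)+np.array(m['origin'])
E
python3 - <<'E'
from h import *
print(camera_model('scene'));print(get_obs()['t'],get_obs()['orientation'])
for n in ['scene','side']:
    im=get_image(n); cv2.imwrite(f'pics/{n}0.png',im[:,:,::-1])
    for t in ['press','lever_ball','lever_hinge','catch_knob','catch_hinge','nest_seat','pliers','cutters','scale','jar']:
        for r in pinpoint(t,n)[:1]: print(n,t,round(r['confidence'],2),toworld(n,r['xyz']).round())
print(get_obs()['t'])
E
```

```text
pics
{'fx': 419.69546667167094, 'fy': 419.69546667167094, 'cx': 316.0983544725761, 'cy': 198.55012397230246, 'origin': array([1331.60741162, -254.58015425,  920.45824008]), 'orientation': array([-1.90425464, -1.36262663,  0.62979502])}
0.0 [-2.22068618e+00 -2.22071572e+00  1.57199135e-03]
scene press 0.79 [549. 139.  -2.]
scene lever_ball 0.7 [622.  61. 337.]
scene lever_hinge 0.74 [619. 142. 186.]
scene catch_knob 0.76 [595. 157. 251.]
scene catch_hinge 0.79 [594. 203. 202.]
scene nest_seat 0.91 [553. 114.  59.]
scene pliers 0.77 [ 680. -314.   -1.]
scene cutters 0.52 [ 408. -358.    0.]
scene scale 0.92 [616. 391.  -1.]
scene jar 0.69 [419. 432.  -3.]
side press 0.69 [547. 135.   3.]
side lever_ball 0.63 [623.  61. 341.]
side lever_hinge 0.64 [617. 140. 190.]
side catch_knob 0.52 [591. 152. 253.]
side catch_hinge 0.78 [587. 202. 206.]
side nest_seat 0.88 [549. 113.  63.]
side pliers 0.73 [ 676. -315.    3.]
side cutters 0.48 [ 406. -356.    4.]
side scale 0.86 [614. 392.  -1.]
side jar 0.72 [420. 433.   1.]
1.1
```

```bash
python3 - <<'E'
from h import *
P={'press':(0,0,0),'lever_ball':(-85,-66,337),'lever_hinge':(0,-66,190),'catch_knob':(12,-45,254),'catch_hinge':(60,-45,205),'nest_seat':(-28,0,60)}
from scipy.optimize import least_squares
A=[];B=[]
for n in ['scene','side']:
    for t in P:
        for r in pinpoint(t,n)[:1]: A.append(P[t]);B.append(toworld(n,r['xyz']))
A=np.array(A,float);B=np.array(B)
f=lambda p:(R.from_euler('z',p[3]).apply(A)+p[:3]*[1,1,1]-B).ravel()
s=least_squares(f,[548,137,0,1.6],loss='soft_l1',x_scale=[1,1,1,.01]);print(s.x,np.abs(s.fun).reshape(-1,3).round())
for t in P:print(t,(R.from_euler('z',s.x[3]).apply(P[t])+s.x[:3]).round(1))
print(R.from_rotvec(get_obs()['orientation']).as_matrix().round(3))
m=camera_model('side');print(m['origin'])
a=cv2.imread('pics/scene0.png');b=cv2.imread('pics/side0.png')
cv2.imwrite('pics/both.png',np.vstack([a[:, :],b])[:, :][50:650] if 0 else cv2.resize(np.vstack([a,b]),(480,600)))
E
```

```text
[ 5.49874934e+02  1.39215301e+02 -4.63415524e-01  1.64844787e+00] [[1. 0. 1.]
 [0. 1. 1.]
 [3. 2. 3.]
 [1. 3. 3.]
 [3. 0. 2.]
 [1. 3. 1.]
 [3. 4. 4.]
 [0. 2. 5.]
 [1. 4. 1.]
 [3. 3. 1.]
 [3. 0. 2.]
 [3. 1. 3.]]
press [ 5.499e+02  1.392e+02 -5.000e-01]
lever_ball [622.3  59.6 336.5]
lever_hinge [615.7 144.3 189.5]
catch_knob [593.8 154.7 253.5]
catch_hinge [590.1 202.5 204.5]
nest_seat [552.  111.3  59.5]
[[-0.  1. -0.]
 [ 1.  0. -0.]
 [-0. -0. -1.]]
[1342.55878536  525.42200859  905.3223722 ]
```

View pics/scene0.png

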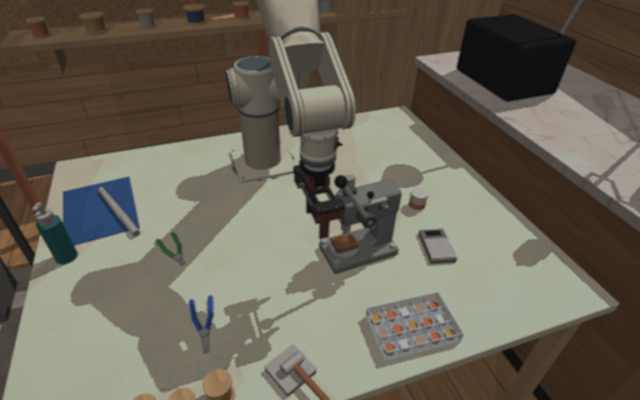

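View pics/side0.png

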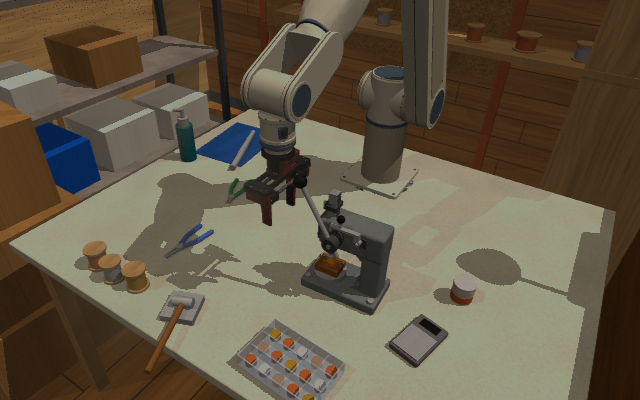

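Press found: origin (550,139), yaw 94.4°, front facing world −y, with lever and catch on the +x side. The ball shows at scene pixel (341,182) and the gripper is right beside it, so I rise first and then go over the knob.

```bash
python3 -m jog '0 0 -0.25 0 0 0 -1; 0 0 -0.5 0 0 0 -1; 0 0 -0.75 0 0 0 -1; 0 0 -0.9 0 0 0 -1; 0.25 -0.05 -0.9 0 0 -0.148 -1; 0.5 -0.1 -0.9 0 0 -0.148 -1; 0.7 -0.15 -0.9 0 0 -0.148 -0.2; 0.7 -0.15 -0.9 0 0 -0.148 -0.2'
cat >look.py <<'E'
from h import *
import sys
o=get_obs(); print(o['t'],o['ee_pos'],o['width'],R.from_rotvec(o['orientation']).as_matrix().round(3).tolist())
for n in sys.argv[1].split(','):
    im=get_image(n); cv2.imwrite(f'pics/{n}_{sys.argv[2]}.png',im[:,:,::-1])
    for t in sys.argv[3].split(','):
        for r in pinpoint(t,n)[:1]: print(n,t,round(r['confidence'],2),toworld(n,r['xyz']).round(1))
E
python3 look.py wrist,scene,side a catch_knob,lever_ball,catch_hinge,lever_hinge
```

```text
t: 2.5
ee_pos: [593.7, 144.3, 419.8]
orientation: [-2.128, -2.31, -0.001]
ft_force: [-0.0, -0.8, 0.7]
width: 75.1
grasp_force: 0.0
2.5 [593.68890816 144.25023133 419.83880887] 75.1242445518589 [[-0.082, 0.997, -0.0], [0.997, 0.082, 0.001], [0.001, -0.0, -1.0]]
wrist catch_knob 0.89 [596.7 149.6 252.6]
wrist lever_ball 0.78 [623.5  51.9 337.8]
wrist catch_hinge 0.62 [594.8 194.6 207.1]
wrist lever_hinge 0.66 [617.8 140.8 186.8]
scene catch_knob 0.78 [596.1 155.6 255.2]
scene lever_ball 0.55 [620.   59.9 337.5]
scene catch_hinge 0.55 [591.9 201.3 203.7]
scene lever_hinge 0.83 [618.2 144.1 187.7]
side catch_knob 0.58 [592.7 154.4 253. ]
side lever_ball 0.97 [621.6  57.1 342.5]
side catch_hinge 0.64 [592.3 198.8 207.6]
side lever_hinge 0.88 [615.9 142.6 189.2]
```

View pics/wrist_a.png

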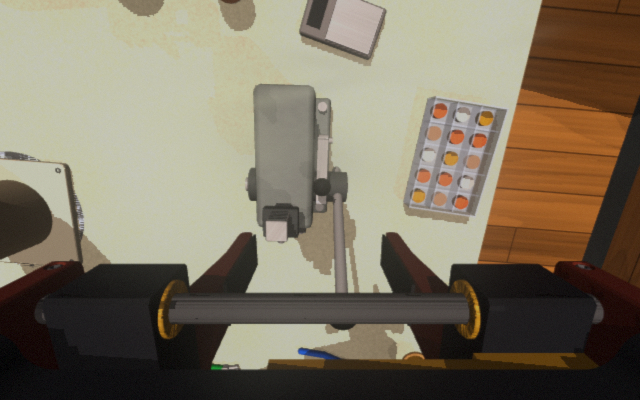

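Wrist view: knob at about (322,186), with the press edges vertical in the picture, so the yaw is aligned. The lever bar runs from (337,190) to the ball near (343,322).

```bash
python3 - <<'E'
from h import *
def ray(n,u,v,z):
    m=camera_model(n); d=[(u-m['cx'])/m['fx'],(v-m['cy'])/m['fy'],1]
    a=toworld(n,[0,0,0]);b=toworld(n,d)-a; return a+b*(z-a[2])/b[2]
print('wrist px',ray('wrist',322,186,254))
for n in ['wrist','scene','side']:
    get_image(n)
    for t in ['catch_knob','lever_ball']:
        k=outline_of(t,n)
        if k:
            ys,xs=np.nonzero(k[0]['mask']); print(n,t,k[0]['confidence'],xs.min(),xs.max(),ys.min(),ys.max(),ray(n,(xs.min()+xs.max())/2,(ys.min()+ys.max())/2,254 if 'kn' in t else 337))
E
```

```text
wrist px [597.76543901 149.48379216 254.        ]
wrist catch_knob 0.68 312 328 130 199 [593.70818261 172.8425762  254.        ]
wrist lever_ball 0.96 312 349 163 325 [606.70291158 116.76778108 337.        ]
scene catch_knob 0.74 361 387 192 207 [618.38927864 154.07160154 254.        ]
scene lever_ball 0.71 335 376 176 227 [700.74159485  62.00514342 337.        ]
side catch_knob 0.55 329 361 216 246 [624.63796594 181.28537661 254.        ]
side lever_ball 0.72 294 343 175 256 [702.89297591 156.65290341 337.        ]
```

```bash
python3 -m jog '0.04 0.015 0.2 0 0 0 -0.14; 0.04 0.015 0.4 0 0 0 -0.14; 0.04 0.015 0.55 0 0 0 -0.14; 0.04 0.015 0.55 0 0 0 -0.14; 0.04 0.015 0.55 0 0 0 -0.14'
python3 look.py wrist,scene,side b catch_knob,lever_ball,catch_hinge
python3 -c "
import cv2,numpy as np
a=cv2.imread('pics/wrist_b.png');b=cv2.imread('pics/side_b.png')[130:280,240:440]
cv2.imwrite('pics/m.png',np.vstack([cv2.resize(a,(400,250)),cv2.resize(b,(400,300))]))"
```

```text
t: 4.2
ee_pos: [597.6, 148.3, 310.2]
orientation: [-2.134, -2.306, 0.0]
ft_force: [0.4, 0.0, 0.7]
width: 50.2
grasp_force: 0.0
4.2 [597.62838335 148.32069791 310.23526287] 50.245436976625975 [[-0.077, 0.997, -0.0], [0.997, 0.077, -0.0], [-0.0, -0.0, -1.0]]
wrist catch_knob 0.74 [595.6 155.9 254.9]
wrist catch_hinge 0.78 [592.2 198.3 209.7]
scene catch_knob 0.49 [594.4 154.8 253.6]
scene lever_ball 0.98 [621.9  61.8 339.7]
scene catch_hinge 0.87 [594.1 198.1 203.8]
side catch_knob 0.75 [593.5 150.4 253.4]
side lever_ball 0.9 [618.   57.6 341.7]
side catch_hinge 0.55 [590.1 200.5 206.3]
```

View pics/m.png

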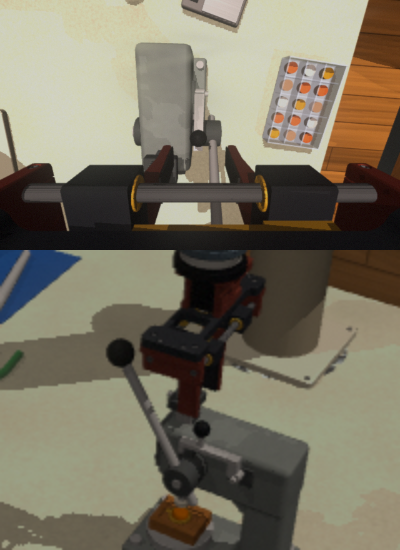

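The wrist view shows the knob centred between the fingers, about 5 mm further back. I go down and grip it.

```bash
python3 -m jog '0.028 -0.006 0 0 0 0 -0.14; 0.028 -0.006 0.12 0 0 0 -0.14; 0.028 -0.006 0.24 0 0 0 -0.14; 0.028 -0.006 0.24 0 0 0 0.3; 0.028 -0.006 0.24 0 0 0 1; 0.028 -0.006 0.24 0 0 0 1; 0.028 -0.006 0.24 0 0 0 1; 0.028 -0.006 0.24 0 0 0 1'
```

```text
t: 5.6
ee_pos: [596.0, 153.8, 262.9]
orientation: [2.133, 2.305, 0.002]
ft_force: [-1.9, 0.4, 3.9]
width: 18.5
grasp_force: 30.0
```

```bash
python3 -m jog '0.043 0 -0.041 0 0 0 1; 0.094 0 -0.0675 0 0 0 1; 0.15 0 -0.085 0 0 0 1; 0.21 0 -0.0985 0 0 0 1; 0.27 0 -0.099 0 0 0 1; 0.33 0 -0.088 0 0 0 1; 0.41 0 -0.054 0 0 0 1; 0.46 0 -0.02 0 0 0 1'
python3 look.py scene,side,wrist c catch_knob,catch_hinge
```

```text
t: 6.4
ee_pos: [590.4, 248.1, 267.0]
orientation: [2.131, 2.305, 0.009]
ft_force: [8.2, -0.3, 1.5]
width: 18.3
grasp_force: 30.0
6.4 [590.40442389 248.14449433 266.97551951] 18.30472234763583 [[-0.078, 0.997, 0.006], [0.997, 0.078, 0.003], [0.002, 0.006, -1.0]]
scene catch_knob 0.58 [589.8 246.4 261.1]
scene catch_hinge 0.76 [594.3 198.5 203.8]
side catch_knob 0.53 [586.2 243.  257.4]
side catch_hinge 0.87 [591.9 199.6 204.1]
wrist catch_knob 0.93 [592.4 246.2 257.3]
wrist catch_hinge 0.63 [591.6 199.3 207.1]
```

The catch sits at about 1.45 rad, with the knob at (46,53) mm from its hinge. I release it and move over the lever ball.

```bash
python3 -m jog '0 0 0 0 0 0 0; 0 0 0 0 0 0 -0.2; 0 0 0 0 0 0 -0.2; 0 0 -0.25 0 0 0 -0.2; 0 0 -0.5 0 0 0 -0.6; 0 0 -0.75 0 0 0 -0.6; 0 0 -0.9 0 0 0 -0.6'
python3 -m jog '-0.25 0.08 0 0 0 0 -0.6; -0.5 0.08 0 0 0 0 -0.6; -0.75 0.08 0 0 0 0 -0.6; -0.95 0.08 0 0 0 0 -0.6; -0.95 0.08 0 0 0 0 -0.6; -0.95 0.08 0 0 0 0 -0.6'
python3 look.py wrist,scene,side d catch_knob,lever_ball
python3 -c "
import cv2,numpy as np
a=cv2.imread('pics/wrist_d.png');b=cv2.imread('pics/side_d.png')[130:280,240:440]
cv2.imwrite('pics/m2.png',np.vstack([cv2.resize(a,(400,250)),cv2.resize(b,(400,300))]))"
```

```text
t: 7.55
ee_pos: [588.7, 245.9, 449.8]
orientation: [2.133, 2.305, 0.005]
ft_force: [0.6, 1.3, 0.9]
width: 68.9
grasp_force: 0.0
t: 8.15
ee_pos: [618.9, 56.8, 445.2]
orientation: [-2.135, -2.303, 0.001]
ft_force: [1.2, 0.4, -0.8]
width: 70.4
grasp_force: 0.0
8.15 [618.89060632  56.75086633 445.20943635] 70.4091540188415 [[-0.075, 0.997, -0.001], [0.997, 0.075, 0.001], [0.001, -0.001, -1.0]]
wrist lever_ball 0.6 [622.5  61.3 337.8]
scene catch_knob 0.68 [588.5 271.4 208.7]
scene lever_ball 0.4 [550.3 142.1  -1.1]
side catch_knob 0.54 [586.5 268.2 206.8]
side lever_ball 0.73 [620.9  54.4 340.7]
```

View pics/m2.png

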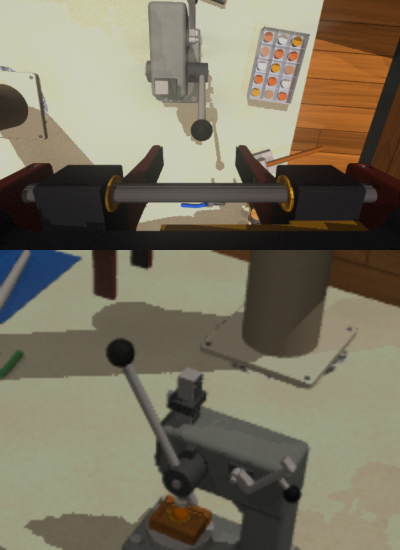

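The side picture shows the catch lying back on its stop, with the knob at z≈208 behind the head. Now I grip the ball.

```bash
python3 -m jog '0.012 0.013 0.2 0 0 0 -0.6; 0.012 0.013 0.4 0 0 0 -0.6; 0.012 0.013 0.535 0 0 0 -0.6; 0.012 0.013 0.535 0 0 0 0; 0.012 0.013 0.535 0 0 0 1; 0.012 0.013 0.535 0 0 0 1; 0.012 0.013 0.535 0 0 0 1; 0.012 0.013 0.535 0 0 0 1'
python3 -c "
import numpy as np
for a in (120,128,136,144,152,160,168,176,184,190,191.5): print(a,((170*np.cos(np.radians(a))+85)/200).round(3),((147-170*np.sin(np.radians(a)))/200).round(3))"
```

```text
t: 9.4
ee_pos: [622.2, 59.9, 340.2]
orientation: [2.133, 2.305, 0.003]
ft_force: [0.6, 0.9, 0.4]
width: 34.1
grasp_force: 0.0
120 0.0 -0.001
128 -0.098 0.065
136 -0.186 0.145
144 -0.263 0.235
152 -0.326 0.336
160 -0.374 0.444
168 -0.406 0.558
176 -0.423 0.676
184 -0.423 0.794
190 -0.412 0.883
191.5 -0.408 0.904
```

```bash
python3 -m jog '0 0 0 0 0 0 1; 0 0 0 0 0 0 1; 0 0 0 0 0 0 1; -0.048 0 0.03 0 0 0 1; -0.098 0 0.065 0 0 0 1; -0.142 0 0.105 0 0 0 1; -0.186 0 0.145 0 0 0 1; -0.186 0 0.145 0 0 0 1'
python3 look.py side,wrist,scene e lever_ball,catch_knob
```

```text
t: 10.2
ee_pos: [624.1, 21.8, 310.1]
orientation: [-2.134, -2.305, 0.001]
ft_force: [-4.8, 0.2, 9.0]
width: 30.7
grasp_force: 30.0
10.2 [624.06345853  21.81806438 310.13794822] 30.65334842114846 [[-0.077, 0.997, -0.001], [0.997, 0.077, -0.0], [-0.0, -0.001, -1.0]]
side lever_ball 0.86 [622.4  21.4 312.9]
side catch_knob 0.65 [586.5 268.  206.4]
wrist lever_ball 0.97 [623.6  24.5 308.6]
scene lever_ball 0.96 [622.6  24.7 311.8]
scene catch_knob 0.67 [590.7 272.8 208.8]
```

```bash
python3 -m jog '-0.04 0 0.044 0 0 0 1; -0.077 0 0.09 0 0 0 1; -0.14 0 0.191 0 0 0 1; -0.188 0 0.299 0 0 0 1; -0.22 0 0.413 0 0 0 1; -0.232 0 0.48 0 0 0 1; -0.237 0 0.531 0 0 0 1; -0.237 0 0.531 0 0 0 1'
python3 look.py side,wrist,scene f lever_ball,catch_knob
```

```text
t: 11.45
ee_pos: [626.6, -25.9, 203.0]
orientation: [-2.133, -2.304, 0.006]
ft_force: [-9.7, -4.6, 11.3]
width: 30.3
grasp_force: 30.0
11.45 [626.6464824  -25.85519292 202.99160165] 30.264082942947503 [[-0.077, 0.997, -0.004], [0.997, 0.077, -0.002], [-0.001, -0.004, -1.0]]
side lever_ball 0.77 [622.7 -25.2 209.4]
side catch_knob 0.73 [586.8 269.7 207.8]
wrist lever_ball 0.96 [628.8 -22.  210.3]
scene lever_ball 0.92 [627.6 -22.  211.4]
scene catch_knob 0.76 [590.2 272.5 206.1]
```

```bash
python3 -m jog '0 0 0.06 0 0 0 1; 0 0 0.118 0 0 0 1; 0.005 0 0.165 0 0 0 1; 0.011 0 0.207 0 0 0 1; 0.013 0 0.23 0 0 0 1; 0.013 0 0.23 0 0 0 1'
python3 look.py side,wrist,scene g lever_ball,catch_knob,foot,nest_seat
```

```text
t: 12.5
ee_pos: [626.5, -22.9, 157.9]
orientation: [-2.133, -2.305, 0.005]
ft_force: [-10.3, -5.0, 13.8]
width: 30.9
grasp_force: 30.0
12.5 [626.46411029 -22.91963752 157.87333814] 30.911298737704854 [[-0.077, 0.997, -0.003], [0.997, 0.077, -0.001], [-0.001, -0.004, -1.0]]
side lever_ball 0.78 [627.6 -24.8 170.8]
side catch_knob 0.73 [588.4 268.3 208.4]
side foot 0.57 [555.5 111.3  71.6]
side nest_seat 0.66 [552.  108.   59.3]
wrist lever_ball 0.83 [625.4 -22.1 166. ]
wrist foot 0.5 [551.4 108.8  70.4]
wrist nest_seat 0.83 [553.3 107.6  58.6]
scene lever_ball 0.84 [627.5 -20.7 168.7]
scene catch_knob 0.64 [588.8 272.2 208. ]
scene foot 0.39 [554.1 111.8  71.4]
scene nest_seat 0.86 [552.  113.2  59.1]
```

```bash
python3 -c "
import cv2,numpy as np
a=cv2.imread('pics/scene_g.png')[130:280,240:440];b=cv2.imread('pics/side_g.png')[130:280,240:440]
cv2.imwrite('pics/m3.png',np.vstack([cv2.resize(a,(400,300)),cv2.resize(b,(400,300))]))"
```

```text
(no output)
```

View pics/m3.png

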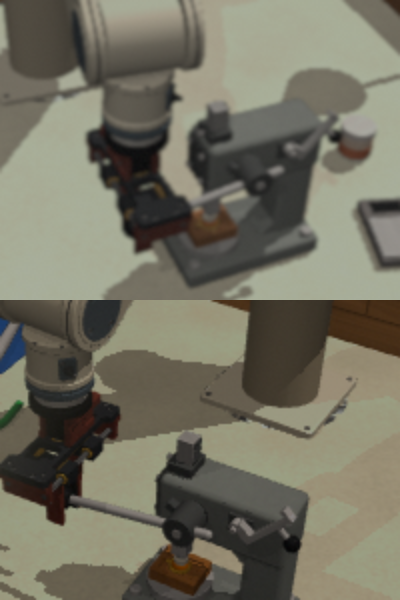

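The lever is nearly down, with the ball at z≈168 against 160 expected at the stop. I keep going until the force rises.

```bash
for i in 1; do python3 -m jog '0.003 0 0.02 0 0 0 1; 0.005 0 0.04 0 0 0 1; 0.005 0 0.04 0 0 0 1'; done; python3 -m jog '0.003 0 0.02 0 0 0 1; 0.005 0 0.04 0 0 0 1; 0.005 0 0.04 0 0 0 1'
python3 look.py side,wrist,scene h lever_ball
```

```text
t: 13.55
ee_pos: [626.4, -21.7, 151.0]
orientation: [-2.132, -2.305, 0.005]
ft_force: [-11.1, -4.5, 15.7]
width: 30.7
grasp_force: 30.0
t: 13.85
ee_pos: [626.3, -20.6, 144.6]
orientation: [-2.133, -2.305, 0.004]
ft_force: [-16.0, -2.5, 26.9]
width: 30.5
grasp_force: 30.0
13.85 [626.316847   -20.61865994 144.60272929] 30.52153961981017 [[-0.078, 0.997, -0.003], [0.997, 0.078, -0.001], [-0.001, -0.003, -1.0]]
wrist lever_ball 0.6 [627.4 -24.9 160.3]
scene lever_ball 0.63 [628.4 -22.9 162.3]
```

The force jumped from 16 to 27 N with the ball at z≈160, so the lever is at its stop. I check that it holds steady.

```bash
python3 -m jog '0 0 0.008 0 0 0 1; 0 0 0.008 0 0 0 1; 0 0 0.008 0 0 0 1; 0 0 0.008 0 0 0 1; 0 0 0.008 0 0 0 1; 0 0 0.008 0 0 0 1; 0 0 0.008 0 0 0 1; 0 0 0.008 0 0 0 1'
python3 -m jog '0 0 0 0 0 0 1; 0 0 0 0 0 0 1; 0 0 0 0 0 0 1; 0 0 0 0 0 0 1; 0 0 0 0 0 0 1; 0 0 0 0 0 0 1; 0 0 0 0 0 0 1; 0 0 0 0 0 0 1'
python3 look.py side,wrist,scene i lever_ball,foot,pendant,catch_knob
python3 -c "
import cv2,numpy as np
a=cv2.imread('pics/scene_i.png')[130:280,240:440];b=cv2.imread('pics/side_i.png')[130:280,240:440]
cv2.imwrite('pics/m4.png',np.vstack([cv2.resize(a,(400,300)),cv2.resize(b,(400,300))]))"
```

```text
t: 14.95
ee_pos: [626.4, -20.6, 144.0]
orientation: [-2.133, -2.305, 0.004]
ft_force: [-18.6, -2.3, 37.3]
width: 30.8
grasp_force: 30.0
t: 15.75
ee_pos: [626.4, -20.5, 144.1]
orientation: [-2.133, -2.305, 0.004]
ft_force: [-20.3, -2.4, 36.8]
width: 30.7
grasp_force: 30.0
15.75 [626.43187154 -20.5456159  144.05782397] 30.66625278229431 [[-0.078, 0.997, -0.002], [0.997, 0.078, -0.001], [-0.001, -0.002, -1.0]]
side lever_ball 0.8 [626.3 -24.9 163.4]
side foot 0.51 [556.5 108.2  70.9]
side pendant 0.61 [418.9 429.6  -1. ]
side catch_knob 0.87 [589.5 267.2 207.1]
wrist lever_ball 0.91 [627.7 -24.  159.8]
wrist foot 0.59 [550.1 109.2  67. ]
wrist pendant 0.66 [552.7 108.6  58.1]
scene lever_ball 0.75 [625.9 -19.5 161.5]
scene foot 0.36 [555.5 113.8  71.6]
scene pendant 0.41 [554.7 109.   62.8]
scene catch_knob 0.78 [589.1 274.3 210.4]
```

View pics/m4.png

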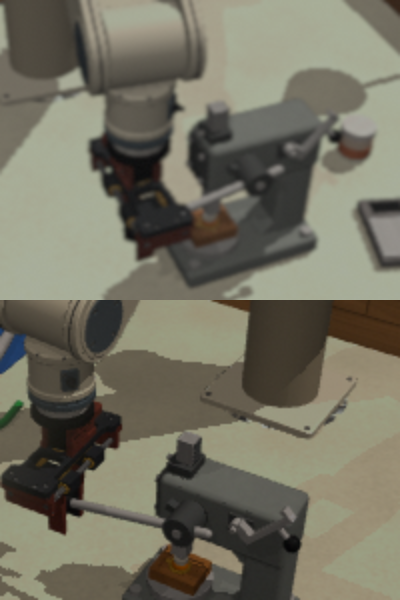

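The pictures show the lever bar just below level with the foot down on the stone in the nest, the catch fully back, and the fingers around the ball. Force and pose stayed steady for 0.8 s.

```bash
python3 -c "
from workcell import *
print(close_job())"
```

```text
the job is handed in; nothing more can be done
None
```

The catch is flipped fully back, the lever is down at its stop with the foot on the stone, and the fingers still grip the ball; I handed the job in at about 15.8 s with the hold steady. The pendant still reads in its nest, but I did not re-measure the loose tools, scale and jar at the end.

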